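Open the latched gate of a cup carrier and hold it wide

ROBOT

A 7-joint arm with a two-finger parallel gripper is mounted at the origin on a cart in front of the work surface, level with it; the furniture and walls round the work are solid. World frame = base frame: x ahead of the robot, y to its left, z up, the work surface at z = 0. Lengths are in m, angles in rad, forces in N, time in s.
With the tool pointing down it reaches from about 0.425 to 0.875 m from the base axis. Payload 9.9 kg.
Tool frame: the origin (TCP) lies between the finger pads; the fingertips stand 22 mm ahead of it and the grasp point (between the pads) lies 3 mm ahead of it; z points along the fingers, y is the line along which they close (so a half turn about z gives the same grasp; the last joint's range is limited). The gripper opens to 85 mm and grips with 20 to 120 N. Pads are 22 mm wide; open, the fingers measure 114 mm over their backs; the gripper's body (76 mm by 85 mm) begins 54 mm behind the grasp point. The pads swing forward as they close: fully open they stand 13 mm farther back than shut.
Start: joints at [-1.317, 0.576, 0.025, 1.437, -0.015, 1.129, -0.057], TCP at [0.224, 0.637, 0.253] pointing down, gripper open.
Joint ranges: [-2.76, 2.76], [-0.34, 2.15], [-1.52, 1.57], [0.19, 2.46], [-1.09, 4.23], [0.17, 1.99], [-2.82, 2.82]. Speed limits (rad/s): [2.22, 2.22, 3.01, 3.01, 3.14, 3.14, 3.14].

INTERFACE

Orientations are given as a rotation vector (axis times angle).
In Python, from cell import env gives the robot as it stands.
- The arm moves only by the tool jog_arm, never from a script. Its argument "commands" is one flat list of numbers, 5 for each row, row after row: the finger opening in m, from 0 to 0.0854, then the shift along the tool's x, y, z in m, then the turn about the tool's z in degrees. A call has 1 to 8 rows; each row shifts and turns the commanded pose from where the row before left it, along the tool's axes as they then stand; what a row does not reach is not made up. A row lasts 1/12 s, in which the tool goes at most 41.7 mm and 7.16 degrees, less where a joint would pass 70% of its speed; a pose out of reach is approached as far as the arm can. A call is refused whole if a number of a shift passes 0.0417 or a number of a turn 7.16, either way. A call with a gripper value outside its range is refused whole. The fingers move at their own pace and stop on an object; "squeeze" is the grip in N (left out, the last holds). Time passes only in rows, so rows that do not move let the fingers close. It gives the time, the measured TCP pose, the force, the opening and the grip force at its end, in the units of the state.
- env.read_state(): the state, without advancing time (a new reading comes with each control period).
- env.capture(name): name is "side" or "top"; returns a dict with "image" (400x640x3 uint8, red, green, blue), "fx", "fy", "cx", "cy" (pixels), "world_from_camera" (4x4, takes a point from camera to world coordinates). Camera axes: x right, y down, z forward; pixel columns grow to the right and rows downward; lengths in m; the calibration is good to about 2 mm. A picture is of the moment at which its call begins. There is no depth.
- env.job_done(): hands the job in; it is judged then, once.
The state is a dict: "time_s": time; "q": joint angles; "qd": joint speeds; "effort": joint torques, N m; "tcp_pos": TCP position; "orientation": TCP orientation; "force": force on the tool from outside, world axes, zero at the start; "wrist_torque": the same for the moment, N m; "gripper_width": opening from 0.0 (shut) to 1.0 (fully open); "gripper_force": force on a finger pad.
Only numpy, scipy, OpenCV 4.12 (cv2) and the standard library are available. Lean on these libraries where they do the work, as an engineer would, in place of code of your own. Each camera call takes 0.05 s, during which the arm holds its last target. There are 200 camera calls.

TASK

Open the gate of the cup carrier for a colleague who is about to unload it: first squeeze the red catch fully shut so that it frees the gate, and only after that squeeze the gate's black and yellow handle and, keeping it squeezed, swing the gate towards you past its detent until it stands at least about 70 degrees open. Finish still gripping the squeezed handle and holding the gate wide against its closing spring. Leave the cups in the carrier and the beaker, thermometer and loose cup beside it where they are.

Things in the scene. Friction and masses are not known exactly. Their poses are not given: they have to be found in the camera images.
- carrier: blue and aluminium cup carrier fixed to the table, 150 mm deep, 400 mm wide, 90 mm high (catch tabs to 150 mm; dark keeper block beside the latch post to 100 mm). Origin on the table in the line of the shut gate, midway across its two cups; x points from the gate into the carrier, away from the robot; y along the shut gate to the left, to the latch post. Place and turn vary.
- red_catch_centre (a point): where to pinch the red catch from above, 128 mm up: mid-point of its two upright red tabs' outer faces WHEN SQUEEZED (30 mm apart along y). Tabs 9 mm thick, 20 mm wide, 91 to 150 mm up, nothing higher below. The +y tab is fixed, outer face 15 mm from here; the -y tab slides, outer face 27 mm from here when locked, 15 mm when squeezed. Axes as the carrier's.
- red_catch (a joint): travel of the sliding red tab with its steel bolt: 0 = locked (bolt in front of the gate's free end), 0.012 m = fully squeezed, gate free of it. Stiff, about 4 N; no spring: it stays where it is left.
- handle_centre (a point): where to pinch the gate's handle from above, 128 mm up, 168 mm from the hinge axis: mid-point of its upright tabs' outer faces WHEN SQUEEZED (30 mm apart along y, hinge to free end; turns with the gate). Tabs 9 mm thick, 20 mm wide, up to 150 mm; bolt below to 100 mm. Black tab fixed to the gate, 15 mm to -y; yellow tab slides, outer face 27 mm to +y released, 15 mm squeezed.
- yellow_trigger (a joint): travel of the yellow tab of the handle: 0 = released, gate's bolt out behind the keeper; 0.012 m = fully squeezed, bolt withdrawn. Springs back when let go (4 to 9 N over its travel).
- gate_hinge (a point): point on the gate's upright hinge axis at the carrier's right (-y) end, 128 mm above the table; axes as the carrier's, fixed.
- gate (a joint): opening of the barred gate, 85 mm high, 243 mm long: 0 = shut; grows as the free end swings towards the robot, anticlockwise from above, to a stop at 1.55 rad. A spring pulls it shut (2 to 3 N at the handle when wide). A detent near the hinge resists from about 0.25 rad, up to about 5 N at the handle, and is passed at 0.9; let go, the gate falls back onto it or shut.
- cup_a: sealed round cup of orange paste, 104 mm across, 46 mm high, in the right half of the carrier; origin at the centre of its underside. Leave it.
- cup_b: the same kind of cup in the left half of the carrier, with a green sticker. Leave it.
- loose_cup: the same kind of cup on the table to the right of the carrier; origin at the centre of its underside. Leave it.
- beaker: small steel beaker, 70 mm across, 69 mm high, on the table to the left; origin at the centre of its underside. Leave it.
- thermometer: white pen thermometer with a steel probe, 174 mm long (its y axis), 18 mm high, on the table to the left; origin under its centre. Leave it.

How it is judged:
By the outcome, as a careful person would: the job done as asked, in the order asked, and still so for the second after the job is handed in, while the arm keeps its last pose, push and grip.
It also fails if it takes over 43 s, if anything falls off the work surface, if the arm or the gripper's body presses on something with over 40 N, if the wrist force passes 120 N, or if a joint passes its speed limit or range.

## Working session

There is one attempt and no reset: what is moved stays moved. The work goes in short steps, Python scripts to look and compute and a tool call to move; the robot and the scene stay as the last step left them, time stands still between calls to the robot, and variables do not carry over. Pictures are saved under pics/ and viewed, at most 10 in all, crops included, and the job is handed in when it is done.

Besides the shell and the picture viewer there is one more tool, called after "Call:" as name(argument=value, ...), one argument or row to a line, values as JSON. jog_arm: Moves the arm, as the interface text tells. Its arguments: {"type":"object","properties":{"commands":{"type":"array","items":{"type":"number"}},"squeeze":{"type":"number"}},"required":["commands"]}

```bash
mkdir -p pics; python3 - <<'E'
from cell import env
import cv2,numpy as np
for n in("top","side"):
    c=env.capture(n); cv2.imwrite(f"pics/{n}0.png",c["image"][...,::-1])
    print(n,c["fx"],c["fy"],c["cx"],c["cy"]);print(np.round(c["world_from_camera"],4).tolist())
s=env.read_state();print(s)
E
```

```text
top 373.33149594063286 373.33149594063286 316.65236652208205 199.25349914802183
[[-0.0158, -0.9899, 0.1408, 0.4339], [-0.9998, 0.0143, -0.012, -0.0371], [0.0099, -0.1409, -0.99, 1.1646], [0.0, 0.0, 0.0, 1.0]]
side 362.4521672567467 362.4521672567467 317.8981087073314 197.5557414041948
[[0.93, 0.2873, -0.2293, 0.8342], [0.3674, -0.706, 0.6055, -0.735], [0.0121, -0.6473, -0.7621, 1.0069], [0.0, 0.0, 0.0, 1.0]]
{'time_s': 0.1, 'q': array([-1.31681212,  0.57641549,  0.0248427 ,  1.43782296, -0.01497236,
        1.12897758, -0.05649366]), 'qd': array([ 0.00034083, -0.00103572,  0.00103256, -0.00091026, -0.00011481,
        0.00045618, -0.00017622]), 'effort': array([ 5.68189877e-03, -7.67312837e+01,  2.25792669e+00, -2.86607516e+01,
        1.59360759e-02,  8.61878449e-03,  5.19728269e-05]), 'tcp_pos': array([0.22356906, 0.63651395, 0.252551  ]), 'orientation': array([-5.27961790e-01, -3.09676061e+00,  2.24815739e-03]), 'force': array([ 0.78388409,  0.21046321, -0.866244  ]), 'wrist_torque': array([ 0.03461856, -0.01105822, -0.05777122]), 'gripper_force': 0.0, 'gripper_width': 1.0031926973188918}
```

View pics/top0.png

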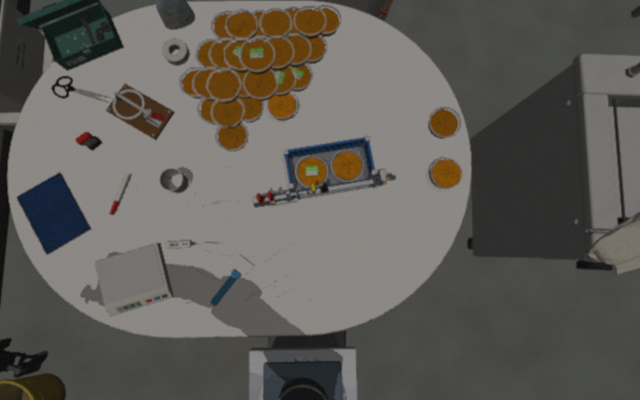

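View pics/side0.png

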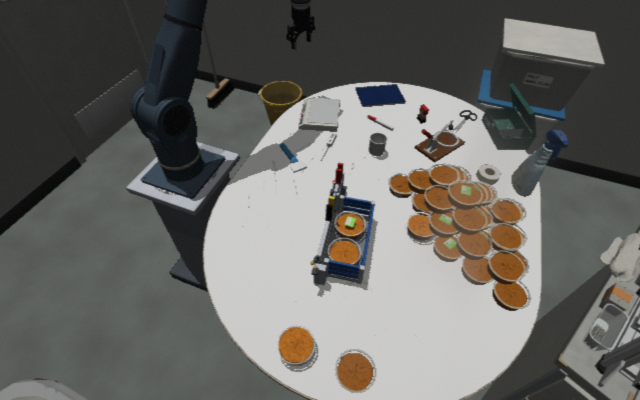

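```bash
cat > h.py <<'E'
from cell import env
import cv2,numpy as np
def cap(n):
    c=env.capture(n); c["T"]=np.array(c["world_from_camera"]); c["K"]=np.array([[c["fx"],0,c["cx"]],[0,c["fy"],c["cy"]],[0,0,1]]); return c
def proj(c,p):
    T=np.linalg.inv(c["T"]); q=c["K"]@(T[:3,:3]@np.array(p)+T[:3,3]); return q[:2]/q[2]
def ray(c,u): return c["T"][:3,3], c["T"][:3,:3]@np.linalg.inv(c["K"])@np.array([u[0],u[1],1.])
def plane(c,u,z):
    o,d=ray(c,u); return o+d*(z-o[2])/d[2]
def tri(c1,u1,c2,u2):
    o1,d1=ray(c1,u1);o2,d2=ray(c2,u2)
    s=np.linalg.lstsq(np.c_[d1,-d2],o2-o1,rcond=None)[0]
    a,b=o1+s[0]*d1,o2+s[1]*d2; return (a+b)/2,np.linalg.norm(a-b)
E
python3 - <<'E'
from h import *
t=cap("top");s=cap("side")
for c in(t,s):print(proj(c,[.2236,.6365,.2525]),proj(c,[0,0,0]))
a=cv2.resize(t["image"][130:220,240:410,::-1],None,fx=4.6,fy=4.6,interpolation=cv2.INTER_CUBIC)
b=cv2.resize(s["image"][150:300,290:390,::-1],None,fx=4,fy=4,interpolation=cv2.INTER_CUBIC)
cv2.imwrite("pics/t1.png",a);cv2.imwrite("pics/s1.png",b)
E
```

```text
[ 23.59216791 348.70648551] [302.37019875 402.51668983]
[300.75428602  43.83958072] [184.15540128 169.97995872]
```

View pics/t1.png

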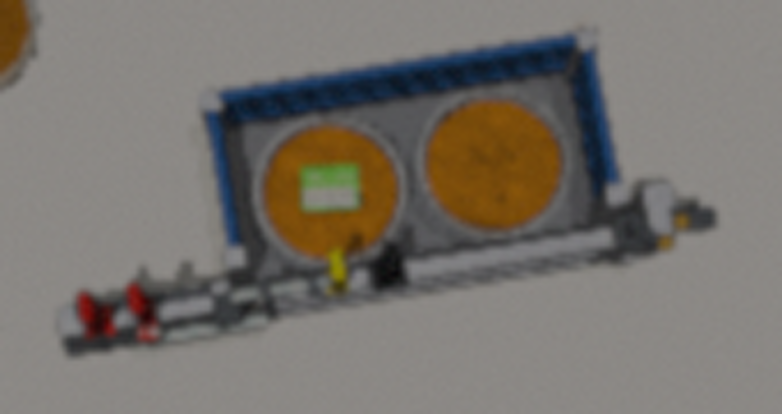

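View pics/s1.png

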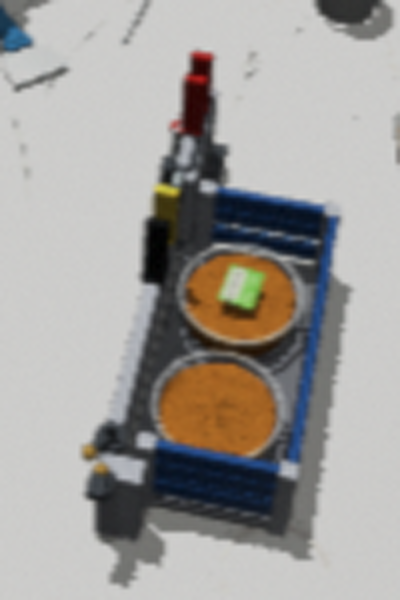

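```bash
python3 - <<'E'
from h import *
R={"top":(240,130,410,220),"side":(290,150,390,300)}
for n in R:
    c=cap(n);x0,y0,x1,y1=R[n];im=c["image"][y0:y1,x0:x1];h=cv2.cvtColor(im,cv2.COLOR_RGB2HSV).astype(int);H,S,V=h[...,0],h[...,1],h[...,2]
    M={"red":((H<5)|(H>172))&(S>150)&(V>50),"yel":(H>22)&(H<33)&(S>150)&(V>90),"blk":(V<32),"orange":(H>8)&(H<20)&(S>150)}
    for k,m in M.items():
        m=m.astype(np.uint8);nn,l,st,ce=cv2.connectedComponentsWithStats(m,connectivity=4)
        for i in range(1,nn):
            if st[i,4]<(6 if k!="orange" else 100):continue
            p=np.argwhere(l==i)[:,::-1]+[x0,y0]
            print(n,k,st[i,4],ce[i]+[x0,y0],st[i,:4]+[x0,y0,0,0], "rect",cv2.minAreaRect(p.astype(np.float32)))
E
```

```text
top red 21 [269.42857143 194.85714286] [268 192   4   7] rect ((269.5, 195.0), (6.0, 3.0), 90.0)
top red 24 [258.79166667 197.83333333] [257 194   4   9] rect ((258.5, 198.0), (8.0, 3.0), 90.0)
top red 13 [262.76923077 199.61538462] [262 197   3   6] rect ((263.0, 199.5), (5.0, 2.0), 90.0)
top yel 10 [312.5 165. ] [308 165  10   1] rect ((312.5, 165.0), (9.0, 0.0), 180.0)
top yel 22 [312.77272727 187.        ] [311 184   4   7] rect ((312.5, 187.0), (6.0, 3.0), 90.0)
top blk 34 [323.88235294 187.97058824] [321 184   6   8] rect ((323.5, 187.5), (7.0, 5.0), 90.0)
top orange 622 [346.73794212 165.29421222] [333 152  29  28] rect ((346.60003662109375, 165.30001831054688), (28.174455642700195, 26.832813262939453), 26.56505012512207)
top orange 455 [311.34725275 171.44835165] [298 158  28  28] rect ((311.5, 171.5), (27.0, 27.0), 90.0)
side red 8 [340.125 164.25 ] [339 163   4   3] rect ((340.2000427246094, 164.40000915527344), (3.1622774600982666, 1.8973664045333862), 18.434947967529297)
side red 19 [339.10526316 169.57894737] [337 168   5   4] rect ((339.0, 169.5), (3.0, 4.0), 90.0)
side yel 10 [331.5 197.5] [329 197   6   2] rect ((331.5, 197.5), (5.0, 1.0), -0.0)
side blk 75 [329.01333333 212.21333333] [327 205   5  16] rect ((329.0, 212.5), (15.0, 4.0), 90.0)
side orange 333 [349.47447447 224.51051051] [337 214  26  21] rect ((349.5, 224.0), (20.0, 25.0), 90.0)
side orange 511 [344.01956947 251.7592955 ] [330 241  29  23] rect ((344.0, 252.0), (22.0, 28.0), 90.0)
```

```bash
python3 - <<'E'
from h import *
t=cap("top");s=cap("side")
P={k:plane(t,u,z) for k,u,z in [("redL",(258.7,197),.15),("redR",(269.4,195),.15),("yel",(312.8,186.8),.15),("blk",(323.7,187),.15),("A",(346.7,165.3),.05),("B",(311.4,171.5),.05),
 ("cBL",(286,152.2),.09),("cBR",(367.6,138),.09),("cFR",(373.7,171.3),.09),("cFL",(291,185.4),.09)]}
for k,p in P.items():print(k,p.round(4),proj(s,p).round(1))
d=lambda a,b:(round(float(np.linalg.norm(P[a]-P[b])),4),round(float(np.degrees(np.arctan2(*(P[b]-P[a])[:2]))),1))
for a,b in[("A","B"),("cBR","cBL"),("cFR","cFL"),("blk","redL"),("redR","redL"),("blk","yel"),("blk","redR"),("yel","redL"),("cFL","cBL"),("cFR","cBR")]:print(a,b,d(a,b))
E
```

```text
redL [0.5867 0.1094 0.15  ] [338.6 164.1]
redR [0.5919 0.0801 0.15  ] [337.1 170.3]
yel [ 0.613  -0.0394  0.15  ] [330.6 197.6]
blk [ 0.612  -0.0694  0.15  ] [326.9 204.4]
A [ 0.6959 -0.1442  0.05  ] [342.8 250.2]
B [ 0.6781 -0.036   0.05  ] [348.4 222.3]
cBL [0.7286 0.0383 0.09  ] [371.1 202.8]
cBR [ 0.769 -0.205  0.09 ] [361.  267.8]
cFR [ 0.6674 -0.2194  0.09  ] [325.9 260.3]
cFL [0.6287 0.0241 0.09  ] [341.  197.1]
A B (0.1097, -9.4)
cBR cBL (0.2466, -9.4)
cFR cFL (0.2466, -9.0)
blk redL (0.1806, -8.1)
redR redL (0.0297, -9.9)
blk yel (0.0301, 1.9)
blk redR (0.1509, -7.7)
yel redL (0.1511, -10.0)
cFL cBL (0.1009, 81.9)
cFR cBR (0.1026, 81.9)
```

The top view shows the red tabs at (259,197) and (269,195), the yellow tab at (313,187) and the black tab at (324,187). The carrier yaw is about 9.3°. That puts the catch at about (0.589, 0.101) and the handle at about (0.614, -0.060). I'll move above the catch first, then turn.

Call:
jog_arm(
  commands=[0.085,-0.0327,-0.0241,0,0,0.085,-0.0327,-0.0241,0,0,0.085,-0.0327,-0.0241,0,0,0.085,-0.0327,-0.0241,0,0,0.085,-0.0327,-0.0241,0,0,0.085,-0.0327,-0.0241,0,0,0.085,-0.0327,-0.0241,0,0,0.085,-0.0327,-0.0241,0,0],
)

```text
time_s: 1.07
tcp_pos: [0.4074, 0.3665, 0.2536]
orientation: [0.528, 3.097, 0.001]
force: [1.0, 1.2, -0.2]
gripper_width: 0.994
gripper_force: 0.0
```

Call:
jog_arm(
  commands=[0.085,-0.0327,-0.0241,0,0,0.085,-0.0327,-0.0241,0,0,0.085,-0.0327,-0.0241,0,0,0.085,-0.0327,-0.0241,0,0,0.085,-0.0327,-0.0241,0,0,0.085,-0.0327,-0.0241,0,0,0.085,-0.0327,-0.0241,0,0,0.085,-0.0327,-0.0241,0,0],
)

```text
time_s: 1.73
tcp_pos: [0.5904, 0.0978, 0.2536]
orientation: [0.528, 3.096, 0.0]
force: [0.1, 0.3, -0.4]
gripper_width: 0.995
gripper_force: 0.0
```

Call:
jog_arm(
  commands=[0.085,0,0,0,6.88,0.085,0,0,0,6.88,0.085,0,0,0,6.88,0.085,0,0,0,6.88,0.085,0,0,0,6.88,0.085,0,0,0,6.88,0.085,0,0,0,6.88,0.085,0,0,0,6.88],
)

```text
time_s: 2.4
tcp_pos: [0.5895, 0.0997, 0.2534]
orientation: [1.907, 2.497, 0.0]
force: [-1.0, -0.0, 0.2]
gripper_width: 0.998
gripper_force: 0.0
```

Call:
jog_arm(
  commands=[0.085,0,0,0,6.88,0.085,0,0,0,6.88,0.085,0,0,0,6.88,0.085,0,0,0,6.88,0.085,0,0,0,6.88,0.085,0,0,0,6.88,0.085,0,0,0,6.88,0.085,0,0,0,6.88],
)

```text
time_s: 3.07
tcp_pos: [0.5895, 0.0998, 0.2534]
orientation: [-2.844, -1.334, -0.0]
force: [-0.4, 0.5, -0.5]
gripper_width: 0.991
gripper_force: 0.0
```

Call:
jog_arm(
  commands=[0.085,0,0,0,6.88,0.085,0,0,0,6.88,0.085,0,0,0,6.88,0.085,0,0,0,6.88,0.085,0,0,0,6.88,0.085,0,0,0,6.88,0.085,0,0,0,0,0.085,0,0,0,0],
)

```text
time_s: 3.73
tcp_pos: [0.5895, 0.0999, 0.2532]
orientation: [3.13, 0.261, -0.0]
force: [0.7, -0.2, 0.6]
gripper_width: 0.995
gripper_force: 0.0
```

```bash
cat >> h.py <<'E'
from scipy.spatial.transform import Rotation as Ro
def st(target=None):
    s=env.read_state();R=Ro.from_rotvec(s["orientation"]).as_matrix();y=R[:,1]
    print(round(s["time_s"],2),s["tcp_pos"].round(4),"yang",round(float(np.degrees(np.arctan2(y[1],y[0]))),2),"F_tool",(R.T@s["force"]).round(1),"w",round(s["gripper_width"]*.085,4),s["gripper_force"],"q7",s["q"][6].round(2))
    if target is not None: print("to go (tool)",(R.T@(np.array(target)-s["tcp_pos"])).round(4))
E
python3 - <<'E'
from h import *
st([.589,.101,.131])
E
```

```text
3.73 [0.5895 0.0999 0.2532] yang -80.48 F_tool [ 0.6  0.3 -0.6] w 0.0845 0.0 q7 -1.16
to go (tool) [-0.0003 -0.0012  0.1222]
```

Call:
jog_arm(
  commands=[0.085,0,-0.001,0.02,0,0.085,0,0,0.02,0,0.085,0,0,0.02,0,0.085,0,0,0.02,0,0.085,0,0,0.02,0,0.085,0,0,0.021,0,0.085,0,0,0,0],
)

```text
time_s: 4.32
tcp_pos: [0.5874, 0.101, 0.129]
orientation: [-3.131, -0.261, 0.008]
force: [-0.8, 0.6, -0.4]
gripper_width: 0.992
gripper_force: 0.0
```

```bash
python3 - <<'E'
from h import *
st([.589,.101,.131])
t=cap("top");s=cap("side")
a=cv2.resize(t["image"][160:220,230:330,::-1],None,fx=5,fy=5,interpolation=cv2.INTER_CUBIC)
b=cv2.resize(s["image"][130:230,300:380,::-1],None,fx=3.0,fy=3.0,interpolation=cv2.INTER_CUBIC)
cv2.imwrite("pics/m1.png",np.hstack([a,np.pad(b,((0,0),(0,0),(0,0)))]))
E
```

```text
4.32 [0.5874 0.101  0.129 ] yang -80.47 F_tool [-0.7 -0.7  0.4] w 0.0843 0.0 q7 -1.06
to go (tool) [ 0.0015  0.0002 -0.002 ]
```

View pics/m1.png

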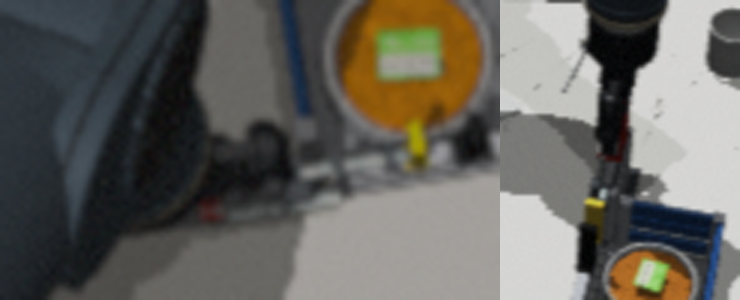

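The fingers straddle the red catch. Red shows slightly to the right of the finger in the side view, so I'll shift 3 mm along +x and squeeze.

Call:
jog_arm(
  commands=[0.06,0.003,0,-0.001,0,0.05,0,0,0,0,0.04,0,0,0,0,0.02,0,0,0,0,0.02,0,0,0,0,0.02,0,0,0,0,0.02,0,0,0,0,0.02,0,0,0,0],
  squeeze=40,
)

```text
time_s: 5.08
tcp_pos: [0.5927, 0.103, 0.1347]
orientation: [-3.128, -0.255, -0.002]
force: [-3.3, 5.4, 12.6]
gripper_width: 0.324
gripper_force: 44.8
```

Call:
jog_arm(
  commands=[0.02,0,0,0,0,0.02,0,0,0,0,0.02,0,0,0,0,0.02,0,0,0,0,0.02,0,0,0,0],
)

```text
time_s: 5.5
tcp_pos: [0.5927, 0.103, 0.1347]
orientation: [-3.128, -0.255, -0.002]
force: [-3.0, 4.6, 12.1]
gripper_width: 0.329
gripper_force: 44.8
```

```bash
python3 - <<'E'
from h import *
st([.589,.101,.131])
E
```

```text
5.5 [0.5927 0.103  0.1347] yang -80.67 F_tool [ -2.2  -5.  -12.1] w 0.028 44.769378304481506 q7 -1.06
to go (tool) [-0.004   0.0014  0.0037]
```

Call:
jog_arm(
  commands=[0.04,0,0,0,0,0.085,0,0,0,0,0.085,0,0,0,0,0.085,0,0,0,0,0.085,0,0,-0.03,0,0.085,0,0,-0.03,0,0.085,0,0,-0.03,0,0.085,0,0,-0.01,0],
)

```text
time_s: 6.17
tcp_pos: [0.5938, 0.1004, 0.2372]
orientation: [3.131, 0.253, 0.007]
force: [1.0, -1.2, 0.2]
gripper_width: 0.996
gripper_force: 0.0
```

Call:
jog_arm(
  commands=[0.085,0.001,0.04,0,0,0.085,0,0.04,0,0,0.085,0,0.04,0,0,0.085,0,0.04,0,0,0.085,0,0,0,0,0.085,0,0,0,0],
)

```text
time_s: 6.67
tcp_pos: [0.6187, -0.0603, 0.2332]
orientation: [3.131, 0.245, -0.0]
force: [0.6, 1.4, -0.8]
gripper_width: 0.995
gripper_force: 0.0
```

```bash
python3 - <<'E'
from h import *
st([.6145,-.060,.131])
t=cap("top");s=cap("side")
a=cv2.resize(t["image"][160:220,230:330,::-1],None,fx=5,fy=5,interpolation=cv2.INTER_CUBIC)
b=cv2.resize(s["image"][130:230,300:380,::-1],None,fx=3.0,fy=3.0,interpolation=cv2.INTER_CUBIC)
cv2.imwrite("pics/m2.png",np.hstack([a,b]))
E
```

```text
6.67 [ 0.6187 -0.0603  0.2332] yang -81.04 F_tool [ 0.8 -1.2  0.8] w 0.0846 0.0 q7 -0.91
to go (tool) [-0.0041 -0.0011  0.1022]
```

View pics/m2.png

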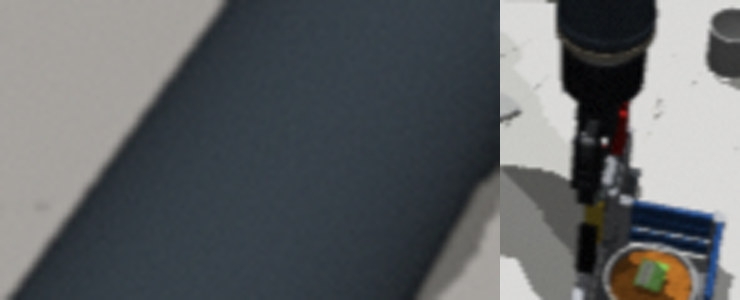

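Call:
jog_arm(
  commands=[0.085,0,-0.001,0.02,0.5,0.085,0,0,0.02,0.5,0.085,0,0,0.02,0,0.085,0,0,0.02,0,0.085,0,0,0.018,0,0.085,0,0,0,0,0.085,0,0,0,0],
)

```text
time_s: 7.35
tcp_pos: [0.6186, -0.0539, 0.1347]
orientation: [-3.133, -0.23, 0.003]
force: [0.4, 0.3, 0.5]
gripper_width: 0.992
gripper_force: 0.0
```

```bash
python3 - <<'E'
from h import *
st([.6155,-.060,.132])
s=cap("side")
b=cv2.resize(s["image"][140:240,290:390,::-1],None,fx=5.0,fy=5.0,interpolation=cv2.INTER_CUBIC)
cv2.imwrite("pics/m3.png",b)
E
```

```text
7.35 [ 0.6186 -0.0539  0.1347] yang -81.59 F_tool [ 0.4 -0.2 -0.5] w 0.0843 0.0 q7 -0.85
to go (tool) [-0.0039  0.0056  0.0027]
```

View pics/m3.png

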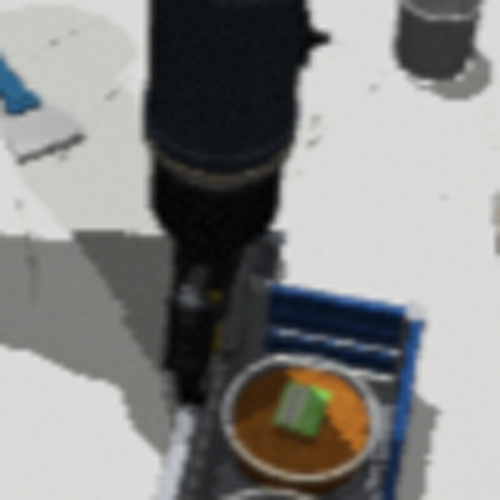

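The handle sits between the fingers, with yellow showing just right of the finger at about (333,204) in full-image pixels. I'll correct the position and squeeze.

Call:
jog_arm(
  commands=[0.07,-0.001,0.0055,0.002,-1,0.06,0,0,0,0,0.04,0,0,0,0,0.02,0,0,0,0,0.02,0,0,0,0,0.02,0,0,0,0,0.02,0,0,0,0,0.02,0,0,0,0],
  squeeze=50,
)

```text
time_s: 8.07
tcp_pos: [0.6191, -0.0608, 0.1344]
orientation: [-3.13, -0.253, -0.002]
force: [-2.0, 1.4, 5.6]
gripper_width: 0.337
gripper_force: 50.9
```

Call:
jog_arm(
  commands=[0.02,0,0,0,0,0.02,0,0,0,0,0.02,0,0,0,0],
)

```text
time_s: 8.32
tcp_pos: [0.6191, -0.0608, 0.1344]
orientation: [-3.13, -0.254, -0.002]
force: [-1.1, 1.5, 7.1]
gripper_width: 0.341
gripper_force: 50.9
```

```bash
python3 - <<'E'
from h import *
st([.6155,-.060,.131])
E
```

```text
8.32 [ 0.6191 -0.0608  0.1344] yang -80.74 F_tool [-0.8 -1.7 -7.1] w 0.029 50.89407920837402 q7 -0.82
to go (tool) [-0.0034 -0.0014  0.0034]
```

Call:
jog_arm(
  commands=[0.02,-0.0059,0.0001,0,-2,0.02,-0.0059,0.0001,0,-2,0.02,-0.0059,0.0001,0,-2,0.02,-0.0059,0.0001,0,-2,0.02,-0.0059,0.0001,0,-2,0.02,0,0,0,0],
)

```text
time_s: 8.82
tcp_pos: [0.5895, -0.0678, 0.1344]
orientation: [-3.094, -0.529, -0.001]
force: [-0.4, 3.3, 4.6]
gripper_width: 0.341
gripper_force: 49.8
```

```bash
cat >> h.py <<'E'
def gate():
    st();s=env.read_state();h=np.array([.6424,-.2265]);d=s["tcp_pos"][:2]-h
    print("r",np.linalg.norm(d).round(4),"angle",round(float(np.degrees(np.arctan2(d[1],d[0])))-99.4,1))
E
python3 -c "
from h import *
gate()"
```

```text
8.82 [ 0.5895 -0.0678  0.1344] yang -70.61 F_tool [ 0.7 -3.3 -4.5] w 0.029 49.76579010486603 q7 -0.66
r 0.1673 angle 9.0
```

The gate swings freely and the forces are low, so I'll continue.

Call:
jog_arm(
  commands=[0.02,-0.0088,0.0002,0,-3,0.02,-0.0088,0.0002,0,-3,0.02,-0.0088,0.0002,0,-3,0.02,-0.0088,0.0002,0,-3,0.02,-0.0088,0.0002,0,-3,0.02,-0.0088,0.0002,0,-3,0.02,-0.0088,0.0002,0,-3,0.02,0,0,0,0],
)

```text
time_s: 9.48
tcp_pos: [0.535, -0.098, 0.1343]
orientation: [-2.944, -1.085, 0.0]
force: [-1.8, 9.0, 12.5]
gripper_width: 0.343
gripper_force: 50.5
```

```bash
python3 -c "
from h import *
gate()"
```

```text
9.48 [ 0.535  -0.098   0.1343] yang -49.54 F_tool [  4.5  -8.1 -12.5] w 0.0291 50.490678548812866 q7 -0.3
r 0.1675 angle 30.5
```

Call:
jog_arm(
  commands=[0.02,-0.0088,-0.0005,-0.0005,-3,0.02,-0.0088,-0.0005,-0.0005,-3,0.02,-0.0088,0,0,-3,0.02,-0.0088,0,0,-3,0.02,-0.0088,0.0002,0,-3,0.02,-0.0088,0.0002,0,-3,0.02,-0.0088,0.0002,0,-3,0.02,0,0,0,0],
)

```text
time_s: 10.15
tcp_pos: [0.4957, -0.1453, 0.1344]
orientation: [-2.701, -1.603, 0.001]
force: [1.7, 5.5, -1.8]
gripper_width: 0.34
gripper_force: 52.0
```

```bash
python3 -c "
from h import *
gate()"
```

```text
10.15 [ 0.4957 -0.1453  0.1344] yang -28.62 F_tool [ 5.7 -1.1  1.8] w 0.0289 52.04401731491089 q7 0.07
r 0.1677 angle 51.7
```

Call:
jog_arm(
  commands=[0.02,-0.0088,0.0002,0,-3,0.02,-0.0088,0.0002,0,-3,0.02,-0.0088,0.0002,0,-3,0.02,-0.0088,0.0002,0,-3,0.02,-0.0088,0.0002,0,-3,0.02,-0.0088,0.0002,0,-3,0.02,-0.0088,0.0002,0,-3,0.02,0,0,0,0],
)

```text
time_s: 10.82
tcp_pos: [0.4761, -0.2032, 0.1343]
orientation: [-2.364, -2.066, 0.001]
force: [-4.3, 6.3, 7.5]
gripper_width: 0.342
gripper_force: 51.8
```

```bash
python3 -c "
from h import *
gate()"
```

```text
10.82 [ 0.4761 -0.2032  0.1343] yang -7.7 F_tool [ 5.6 -5.1 -7.5] w 0.0291 51.781193017959595 q7 0.45
r 0.1679 angle 72.6
```

Call:
jog_arm(
  commands=[0.02,-0.0088,-0.0002,-0.0005,-3,0.02,-0.0088,-0.0001,0,-3,0.02,-0.0088,0.0002,0,-3,0.02,0,0,0,0,0.02,0,0,0,0,0.02,0,0,0,0],
)

```text
time_s: 11.32
tcp_pos: [0.4744, -0.2276, 0.1344]
orientation: [-2.198, -2.24, 0.001]
force: [-3.8, 3.5, -1.3]
gripper_width: 0.342
gripper_force: 51.2
```

```bash
python3 -c "
from h import *
gate()
t=cap('top')
cv2.imwrite('pics/e1.png',cv2.resize(t['image'][110:290,230:430,::-1],None,fx=3,fy=3))"
```

```text
11.32 [ 0.4744 -0.2276  0.1344] yang 1.09 F_tool [ 3.5 -3.8  1.3] w 0.0291 51.16576015949249 q7 0.6
r 0.168 angle -279.0
```

View pics/e1.png

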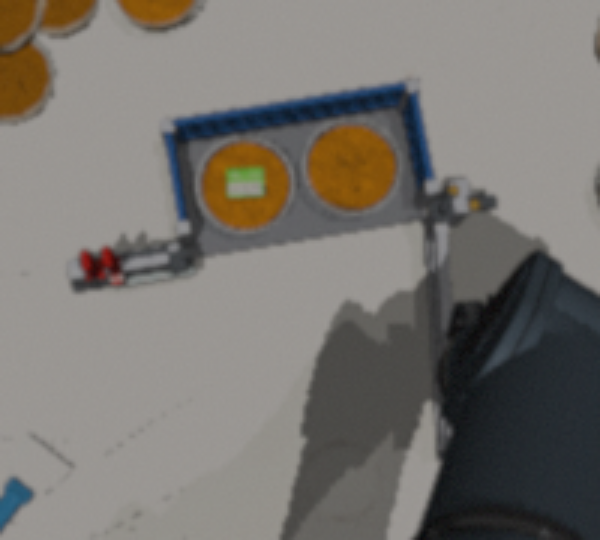

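The gate stands about 81° open (crop column ~435, running from the hinge down). The red tabs are now close together at crop (90,265) and (108,262), so the catch is squeezed. The cups haven't moved and the grip is holding, so I'll hand it in.

```bash
python3 -c "
from cell import env
print(env.job_done())"
```

```text
the job is handed in; nothing more can be done
None
```

I squeezed the red catch shut first, then squeezed the handle and swung the gate to about 81° open, where the arm is still holding it; I handed the job in at about 11.4 s with both cups still in the carrier, and the arm never came near the beaker, thermometer or loose cup.

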